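# Scrub out the white glue pot

## Robot

A 6-joint arm with a two-finger parallel gripper is mounted at the origin on the work surface. World frame = base frame: x ahead of the robot, y to its left, z up, the work surface at z = 0. Lengths are in m, angles in degrees, forces in N, time in s.
With the tool pointing down it reaches from about 0.4 to 0.825 m from the base axis. Payload 7 kg.
Tool frame: the origin (TCP) lies midway between the tips of the shut fingers; the grasp point (between the pads) lies 19 mm behind it (ctrl.grasp_offset is the distance from the TCP to the grasp point, in m); z points along the fingers, x is the direction in which the jaws open and shut, and the axes are right-handed (so a half turn about z gives the same grasp; the last joint's range is limited). The gripper opens to 88 mm and grips with 3 to 60 N. Pads are 19 mm wide; open, the fingers measure 130 mm over their backs; the gripper's body (78 mm by 193 mm) begins 47 mm behind the grasp point.
Start: joints at [-59.811, 20.546, 0.682, 0, -70.136, -16.507], TCP at [0.16, -0.656, 0.227] pointing down, gripper open.
Joint ranges: [-176.03, 176.03], [-82.01, 121.73], [-58.28, 71.71], [-173.87, 95.51], [-174.79, -0.11], [-173.66, 173.66]. Speed limits (degrees/s): [136.94, 136.94, 172.46, 180, 180, 180].

## Interface

Orientations are given as [roll, pitch, yaw] about the fixed x, y, z axes, in that order (R = Rz(yaw) Ry(pitch) Rx(roll)).
In Python, from plant import sensors, snapshot, order, ctrl gives the robot as it stands.
- The arm moves only by the tool send_rows, never from a script. Its argument "commands" is a list of rows, each a list of 3 entries, a list of its own where there are three numbers: the closure, from 0 (fully open) to 1 (shut), then the shift along the world's x, y, z in units of 0.25 m (1.0 is 0.25 m), then the turn, a rotation vector about the world's x, y, z in units of 360 degrees (1.0 is 360 degrees). In form: [[hand, [x, y, z], [ax, ay, az]], ...]. A call has 1 to 12 rows; each row shifts and turns the pose as measured when the row begins; what a row does not reach is not made up. A row lasts 1/10 s, in which the tool goes at most 50 mm and 8.59 degrees, less where a joint would pass 70% of its speed; a pose out of reach is approached as far as the arm can. A call with a number of a shift or a turn outside -1 to 1 is refused whole. A call with a gripper value outside its range is refused whole. The fingers move at their own pace and stop on an object; the grip force is fixed at half the most. Time passes only in rows, so rows that do not move let the fingers close. It gives the time, the measured TCP pose, the force and the opening at its end, in the units of the state.
- sensors.get_obs(): the state, without advancing time (a new reading comes with each control period).
- snapshot(name): name is "side" or "top"; returns a dict with "color" (384x512x3 uint8, blue, green, red), "z_map" (384x512 float32, m along the optical axis (not along the pixel's ray), 0 where there is no reading), "mtx" (3x3 intrinsics, pixels), "k1" (the pictures are not rectified: a ray, as slopes to the right and down, at radius r is drawn at 1 + k1 r^2 times it, then the intrinsics apply), "xyz" and "attitude" of the camera in the world. Camera axes: x right, y down, z forward; pixel columns grow to the right and rows downward; lengths in m; the calibration is good to about 2 mm. A picture is of the moment at which its call begins.
- order.close_job(): hands the job in, once; it reports no verdict.
The state is a dict: "clock": time; "joint_pos": joint angles; "qvel": joint speeds; "tau": joint torques, N m; "tool_pos": TCP position; "orientation": TCP orientation; "force": force on the tool from outside, world axes, zero at the start; "moment": the same for the moment, N m; "opening": finger opening in m.
Only numpy, scipy, OpenCV 4.12 (cv2) and the standard library are available. Lean on these libraries where they do the work, as an engineer would, in place of code of your own. Each camera call takes 0.05 s, during which the arm holds its last target.

## Task

Take the red-handled brush out of its block and scrub out the white glue pot: push the bristles down to the bottom of the pot and draw them back up to just under its rim, twice over. Then let the brush down to the bottom and leave it standing there by itself, with the pot still upright in its place; the brown pot and the boxwood stick stay where they stand.

Things in the scene. Friction and masses are not known exactly. Their poses are not given: they have to be found in the camera images.
- brush: brush 190 mm long, 80 g, upright, bristles down, in a 32 mm hole (floor 5 mm above bench) of a fixed dark wooden block 70 x 70 x 50 mm: lift straight up 50 mm or more before going sideways. Origin: centre of flat bristle end; z along brush to handle end. Dark bristle head 28 mm wide up to 65 mm, steel ferrule 22 mm wide to 85 mm, round red handle 18 mm wide to 190 mm; grip about 165 mm up
- pot: loose white pot, 0.6 kg, 100 mm high, 72 mm across the rim and 68 mm at the foot, wall 5 mm, dried yellowish glue marks inside. Origin: centre of its underside; z up. Inside about 58 mm wide at the bottom and 62 mm at the rim; its floor is 6 mm above the underside, so a brush standing in it reaches 96 mm above the rim
- brown_pot: brown loose pot of the same shape and size as the white one, not to be used. Origin: centre of its underside
- stick: pale boxwood burnishing stick, 18 mm thick, 130 mm long, standing in a dark block like the brush's, rounded tip up and 135 mm above the bench; not to be used. Origin: centre of its lower end. Nothing in the middle of the bench but the brush is taller

How it is judged (in metres and radians):
On the way, in this order (a step that is already met when the one before it is completed fails the run):
1. the bristle end is down at the bottom of the white pot (horizontal distance between brush and pot below 0.03 m and z of brush in the frame of pot between 0 and 0.026 m), for 0.1 s.
2. the bristle end is drawn up to the upper half of the pot (horizontal distance between brush and pot below 0.03 m and z of brush in the frame of pot between 0.055 and 0.105 m), for 0.1 s.
3. the bristle end is down at the bottom a second time (all of step 1), for 0.1 s.
4. the bristle end is drawn up a second time (all of step 2), for 0.1 s.
At the end, for the whole second after the job is handed in: The brush stands by itself in the white pot, bristle end within 20 mm of the pot's floor and 30 mm of its axis, leaning less than 40 degrees; the pot is upright within 8 degrees; both are at rest (all of step 3 and angle between brush's own z axis and vertical below 0.7 rad and angle between pot's own z axis and vertical below 0.15 rad and linear speed of each of brush, pot below 0.03 m/s); the robot touches nothing.
It fails at once if the white pot is tipped by more than 20 degrees or shoved more than 50 mm (angle between pot's own z axis and vertical above 0.35 rad or distance of pot from where it was at the start of the episode above 0.05 m).
It fails at once if the brown pot is moved by more than 20 mm (distance of brown_pot from where it was at the start of the episode above 0.02 m).
It fails at once if the boxwood stick is moved by more than 20 mm (distance of stick from where it was at the start of the episode above 0.02 m).
It also fails if it takes over 56 s, if anything falls off the work surface, if the arm or the gripper's body presses on something with over 40 N, if the wrist force passes 120 N, or if a joint passes its speed limit or range.

## Working session

There is one attempt and no reset: what is moved stays moved. The work goes in short steps, Python scripts to look and compute and a tool call to move; the robot and the scene stay as the last step left them, time stands still between calls to the robot, and variables do not carry over. Pictures are saved under pics/ and viewed, and the job is handed in when it is done.

Besides the shell and the picture viewer there is one more tool, called after "Request:" as a command line: name --argument value ..., lists and objects as JSON in quotes. send_rows: Moves the arm, as the interface text tells. Its arguments: {"type":"object","properties":{"commands":{"type":"array","items":{"type":"array"}}},"required":["commands"]}

```bash
ls; mkdir -p pics
python3 - <<'E'
from plant import sensors, snapshot
import cv2,pickle
o=sensors.get_obs(); print(o)
d={}
for n in("side","top"):
    s=snapshot(n); d[n]=s; cv2.imwrite(f"pics/{n}0.png",s["color"]); print(n,s["mtx"],s["k1"],s["xyz"],s["attitude"])
pickle.dump(d,open("s0.pkl","wb"))
E
```

```text
pics
{'clock': 0.0, 'joint_pos': array([-5.98099224e+01,  2.05923344e+01,  6.33374334e-01, -2.06787678e-02,
       -7.01359676e+01, -1.65057716e+01]), 'qvel': array([ 0.03597847,  0.1760071 , -0.10528814, -0.00874113,  0.02861404,
       -0.02812424]), 'tau': array([-4.64042841e-04, -5.82710266e+01,  2.93048608e+01,  6.99710190e+00,
        6.69584144e-03, -9.17395141e-05]), 'tool_pos': array([ 0.1595313 , -0.65536674,  0.22560775]), 'orientation': array([-1.79991665e+02, -9.65391697e-02,  1.03677256e+02]), 'force': array([-0.86032054, -1.11376558, -0.81554302]), 'moment': array([0.05100326, 0.04865743, 0.04599295]), 'opening': 0.08756963728992351}
side [[369.93108666   0.         250.11436635]
 [  0.         369.93108666 192.89859346]
 [  0.           0.           1.        ]] -0.025986473109065558 [0.32261373 0.58777694 0.51023519] [-128.24276648   -0.34795479 -158.33338007]
top [[348.16446829   0.         255.84831673]
 [  0.         348.16446829 190.59911603]
 [  0.           0.           1.        ]] -0.09400408830440923 [ 0.51799538 -0.00583267  0.71014185] [-176.59823158    1.42734375  -90.88459444]
```

View pics/side0.png

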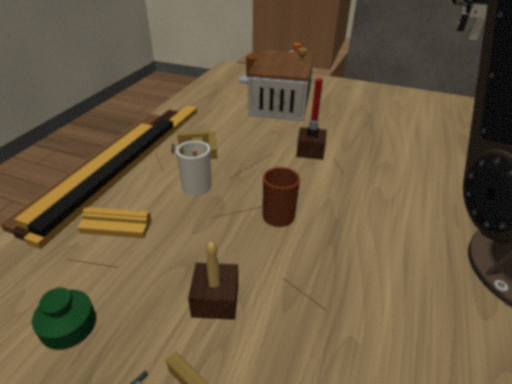

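View pics/top0.png

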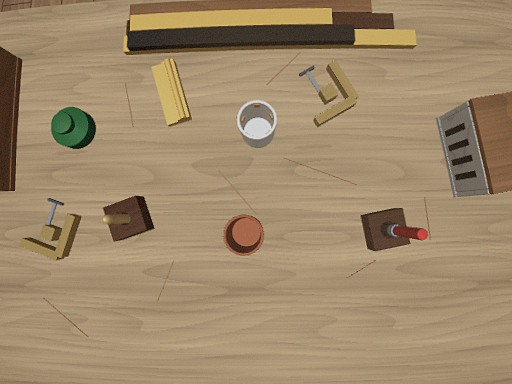

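The side view shows the white pot at about (195,167), the brown pot at (280,196), the brush at (315,115) and the stick at (212,270). In the top view the white pot is at (257,123), the brown pot at (244,235), the brush's handle end at (423,234) and the stick at (118,218).

```bash
cat > h.py <<'E'
import numpy as np,cv2
from scipy.spatial.transform import Rotation as Ro
def rays(s,uv):
    k=s["k1"]; uv=np.atleast_2d(np.float64(uv))
    n=cv2.undistortPoints(uv.reshape(-1,1,2),s["mtx"],np.array([k,0,0,0,0]),).reshape(-1,2)
    d=np.c_[n,np.ones(len(n))]
    return d@Ro.from_euler("xyz",s["attitude"],degrees=True).as_matrix().T
def onz(s,uv,z):
    d=rays(s,uv); return s["xyz"]+d*((z-s["xyz"][2])/d[:,2])[:,None]
def cloud(s):
    h,w=s["z_map"].shape; v,u=np.mgrid[:h,:w]
    d=rays(s,np.c_[u.ravel(),v.ravel()])
    P=s["xyz"]+d*s["z_map"].reshape(-1,1); P[s["z_map"].ravel()==0]=np.nan
    return P.reshape(h,w,3)
def tri(s1,p1,s2,p2):
    d1=rays(s1,p1)[0];d2=rays(s2,p2)[0];d1/=np.linalg.norm(d1);d2/=np.linalg.norm(d2)
    t=np.linalg.lstsq(np.c_[d1,-d2],s2["xyz"]-s1["xyz"],rcond=None)[0]
    a=s1["xyz"]+t[0]*d1;b=s2["xyz"]+t[1]*d2
    return (a+b)/2,np.linalg.norm(a-b)
E
python3 - <<'E'
from h import *
import pickle
np.set_printoptions(precision=4,suppress=True)
d=pickle.load(open("s0.pkl","rb"))
for n in("side","top"):
    s=d[n];P=cloud(s);C=s["color"].astype(int);b,g,r=C[...,0],C[...,1],C[...,2]
    # brush red
    m=(r>110)&(g<60)&(b<60)
    k,l,st,c=cv2.connectedComponentsWithStats(m.astype(np.uint8))
    for i in range(1,k):
        if st[i,4]>25: 
            Q=P[l==i]; print(n,"red",st[i],c[i],np.nanmin(Q,0),np.nanmax(Q,0),np.nanmedian(Q,0))
s=d["top"];P=cloud(s)
for nm,(x,y) in dict(white=(257,122),brown=(244,235)).items():
    sub=P[y-35:y+35,x-35:x+35].reshape(-1,3); z=sub[:,2]
    q=sub[(z>.093)&(z<.108)]
    (cx,cy),rad=cv2.minEnclosingCircle(q[:,:2].astype(np.float32)); print(nm,cx,cy,rad,q[:,2].mean(),len(q))
# heights map of stuff
z=P[...,2]
for v in range(0,384,24): print(v,' '.join('%4d'%(1000*z[v,u]) if np.isfinite(z[v,u]) else ' nan' for u in range(0,512,24)))
print("corners",onz(s,[[0,0],[511,0],[0,383],[511,383]],0))
for nm,(x,y) in dict(stick=(110,219),brush=(423,234),holder=(370,232)).items():print(nm,P[y,x])
E
```

```text
white 0.682434618473053 0.00628861365839839 0.03590612858533859 0.09933880202945258 385
brown 0.4774650037288666 0.03312014415860176 0.036116261035203934 0.09995411984492554 365
0 -751 -750 -751 -757 -752    0    0    0    2   16   17   16   18   18   18   17    0    3    1   -1    0    2
24    2    0    0    0    0   -1   37   36   36   36   36   35   37   36   19   18   18    1    0    1    2    0
48   69    0    0    0    0    0   26   19   12   13    7    5    7    3   -1    1    3    2    1    1   -1    0
72   61    0    0    0    0    0   -1   31    0    0    0    0    0    0   30    2    1    1    0    1    0    0
96   53    0    0    0    0    0    1   17    0    0    0   -1    0    0    0    0    0    0    0    0    0  135
120   50    0    0   60    0    0    0   16    0    0   77    7    1   -1    0    0   -1    1    0   72  135  134
144   48    0    1   37    0   -1    0    0   -1    1    0   26    0    0    0    0    0    1    0   56  127  134
168   44    0    1   -2    0    0    0    0    0    0   -1    0   -1    0    1    0    0    0    0   34  113  135
192    2    0   
[... 406 characters left out ...]
  0   -2    1    0    0    1    1
288    0    0   -1    1    0    1    0    1    0    0    1   -1   -1    2    0    1    1    0    0   -1    0    0
312   -1    0    0    1    1    1    0    0    0    0    0    1    2    0    1    0   -1    0    0    0    1    1
336    0    1    0    0    0    0    0    1    1    0    1    0    0    1    1    1    0    2    0    0    0    0
360    1    1    0    1    2    0    0    0    0    0    1    0    0    0    0    0    1   -1    0    0    0    2
corners [[ 1.0286  0.6177  0.    ]
 [ 0.9893 -0.582   0.    ]
 [ 0.1406  0.5882  0.    ]
 [ 0.1384 -0.5291  0.    ]]
stick [0.5082 0.2599 0.1263]
brush [ 0.4799 -0.2414  0.1954]
holder [ 0.4751 -0.2058  0.0471]
```

Run:
```python
from h import *
import pickle
np.set_printoptions(precision=4,suppress=True)
d=pickle.load(open("s0.pkl","rb"))
cents={}
for n,box in(("side",(300,70,335,130)),("top",(390,215,440,250))):
    s=d[n];P=cloud(s);x0,y0,x1,y1=box
    hsv=cv2.cvtColor(s["color"],cv2.COLOR_BGR2HSV)[y0:y1,x0:x1].astype(int)
    m=((hsv[...,0]<6)|(hsv[...,0]>174))&(hsv[...,1]>180)&(hsv[...,2]>80)
    Q=P[y0:y1,x0:x1][m]; print(n,m.sum())
    for lo in np.arange(.08,.2,.02):
        q=Q[(Q[:,2]>lo)&(Q[:,2]<lo+.02)]
        if len(q):print(" %.2f"%lo,len(q),q.min(0),q.max(0),q.mean(0))
    vs,us=np.nonzero(m); pts=np.c_[us+x0,vs+y0]
    if n=="side":
        for v in range(y0,y1,6):
            k=pts[pts[:,1]==v]
            if len(k):print(v,k[:,0].min(),k[:,0].max())
    else:
        print(onz(s,[[423,234]],.195), pts.max(0))
        t=Q[Q[:,2]>.192];print("top disc",cv2.minEnclosingCircle(t[:,:2].astype(np.float32)),len(t))
s=d["top"];P=cloud(s)
q=P[200:260,350:420].reshape(-1,3);q=q[(q[:,2]>.046)&(q[:,2]<.054)];print("block",cv2.minAreaRect(q[:,:2].astype(np.float32)),q.mean(0))
img=cv2.resize(s["color"][190:270,340:450],None,fx=7,fy=7);cv2.imwrite("pics/bz.png",img)
s=d["side"];img=cv2.resize(s["color"][60:170,270:360],None,fx=5,fy=5);cv2.imwrite("pics/bz2.png",img)
```

```text
side 191
 0.08 7 [ 0.4752 -0.2331  0.0962] [ 0.4835 -0.229   0.0989] [ 0.479  -0.2311  0.0976]
 0.10 37 [ 0.4727 -0.2344  0.1018] [ 0.4831 -0.2274  0.1198] [ 0.4776 -0.2307  0.1108]
 0.12 34 [ 0.4728 -0.2356  0.121 ] [ 0.4833 -0.2272  0.1396] [ 0.4776 -0.2314  0.1306]
 0.14 38 [ 0.4735 -0.2343  0.1401] [ 0.483  -0.228   0.1597] [ 0.4781 -0.2309  0.1498]
 0.16 40 [ 0.4729 -0.2356  0.16  ] [ 0.4831 -0.2272  0.1799] [ 0.4777 -0.2314  0.1703]
 0.18 35 [ 0.4726 -0.2369  0.1814] [ 0.4832 -0.2277  0.194 ] [ 0.4781 -0.2322  0.1881]
82 316 321
88 316 320
94 315 319
100 314 318
106 314 317
112 313 317
118 312 315
top 49
 0.08 4 [ 0.4755 -0.2342  0.0957] [ 0.4846 -0.2318  0.0999] [ 0.4801 -0.2327  0.0975]
 0.10 10 [ 0.4732 -0.2362  0.1029] [ 0.4866 -0.2313  0.1183] [ 0.4818 -0.2333  0.1072]
 0.12 3 [ 0.475  -0.2342  0.1239] [ 0.4807 -0.2325  0.1398] [ 0.4771 -0.2332  0.1305]
 0.14 3 [ 0.4777 -0.2324  0.1539] [ 0.4839 -0.2313  0.1561] [ 0.4802 -0.2319  0.155 ]
 0.16 11 [ 0.4726 -0.2361  0.1601] [ 0.4879 -0.2314  0.1751] [ 0.4808 -0.2339  0.1686]
 0.18 18 [ 0.4731 -0.2464  0.1802] [ 0.4874 -0.2321  0.1971] [ 0.4817 -0.2395  0.1928]
[[ 0.4798 -0.2416  0.195 ]] [426 238]
top disc ((0.47990745306015015, -0.23956845700740814), 0.008181586861610413) 14
block ((0.4799370765686035, -0.2402712106704712), (0.07013486325740814, 0.0721026360988617), 9.571261405944824) [ 0.4808 -0.2363  0.0505]
```

View pics/bz.png

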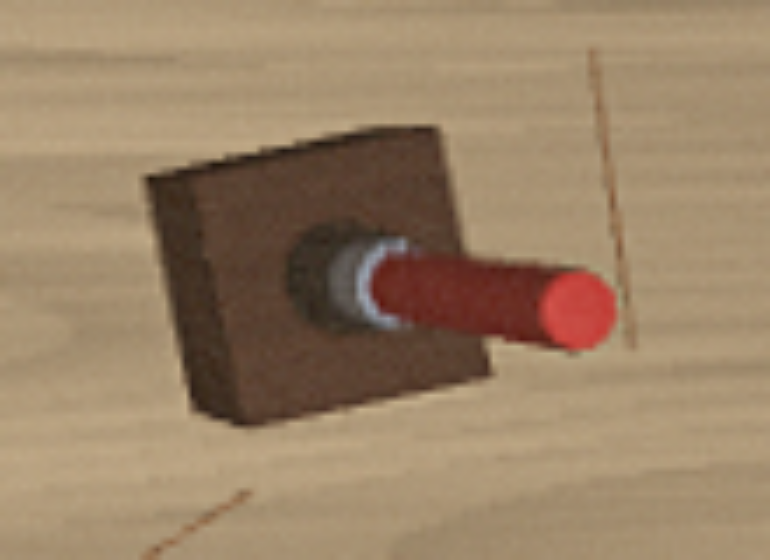

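View pics/bz2.png

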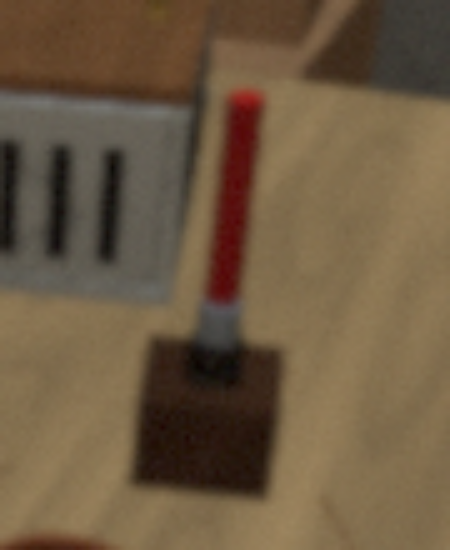

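Request:
send_rows --commands '[[0,[0,0,0.08],[0,0,0]],[0,[0.09,0.12,0.02],[0,0,0]],[0,[0.09,0.12,0],[0,0,0]],[0,[0.09,0.12,0],[0,0,0]],[0,[0.09,0.12,0],[0,0,0]],[0,[0.09,0.12,0],[0,0,0]],[0,[0.09,0.12,0],[0,0,0]],[0,[0.09,0.12,0],[0,0,0]],[0,[0.09,0.12,0],[0,0,0]],[0,[0.09,0.12,0],[0,0,0]],[0,[0.09,0.12,0],[0,0,0]],[0,[0,0,0],[0,0,0]]]'

```text
clock: 1.3
tool_pos: [0.3883, -0.3415, 0.2449]
orientation: [-179.8, -0.7, 103.4]
force: [-0.6, -0.4, 1.3]
opening: 0.0877
```

Request:
send_rows --commands '[[0,[0.09,0.1,0],[0,0,0]],[0,[0.09,0.1,0],[0,0,0]],[0,[0.09,0.1,0],[0,0,0]],[0,[0.08,0.08,0],[0,0,0]],[0,[0,0,0],[0,0,0]],[0,[0,0,0],[0,0,0]]]'

```text
clock: 1.9
tool_pos: [0.4774, -0.2423, 0.2434]
orientation: [-179.7, -0.7, 103.5]
force: [-0.6, 0.1, 0.4]
opening: 0.0873
```

Run:
```python
from plant import sensors
from scipy.spatial.transform import Rotation as R
import numpy as np
o=sensors.get_obs();print(o["tool_pos"],o["orientation"],o["joint_pos"],o["force"])
q=R.from_euler("xyz",o["orientation"],degrees=True)
print((R.from_euler("xyz",[180,0,103.7],degrees=True)*q.inv()).as_rotvec(degrees=True)/360)
print((np.array([.48,-.24,.151])-o["tool_pos"])/.25)
```

```text
[ 0.47738718 -0.24228474  0.24342468] [-179.66908385   -0.74826735  103.47589387] [ -6.36293122   7.20056761 -14.61137996  -0.63466911 -68.75448593
 -69.92610603] [-0.59159836  0.10608199  0.38393774]
[-0.00180438 -0.00138179  0.0006165 ]
[ 0.01045126  0.00913898 -0.36969871]
```

Request:
send_rows --commands '[[0,[0.01,0.01,-0.06],[-0.0018,-0.0014,0.0006]],[0,[0,0,-0.08],[0,0,0]],[0,[0,0,-0.08],[0,0,0]],[0,[0,0,-0.08],[0,0,0]],[0,[0,0,-0.07],[0,0,0]],[0,[0,0,0],[0,0,0]]]'

```text
clock: 2.5
tool_pos: [0.4758, -0.2442, 0.1482]
orientation: [180.0, 0.0, 103.4]
force: [-0.2, 0.1, -0.4]
opening: 0.0873
```

Run:
```python
from plant import sensors,snapshot
import cv2,numpy as np
o=sensors.get_obs();print(o["tool_pos"],o["orientation"],o["force"])
a=snapshot("side")["color"];b=snapshot("top")["color"]
cv2.imwrite("pics/g1.png",np.hstack([cv2.resize(a[30:190,250:410],(400,400)),cv2.resize(b[160:320,340:500],(400,400))]))
```

```text
[ 0.475762   -0.24422555  0.14816758] [1.79982183e+02 4.70429928e-02 1.03412827e+02] [-0.17644253  0.10740105 -0.40449585]
```

View pics/g1.png

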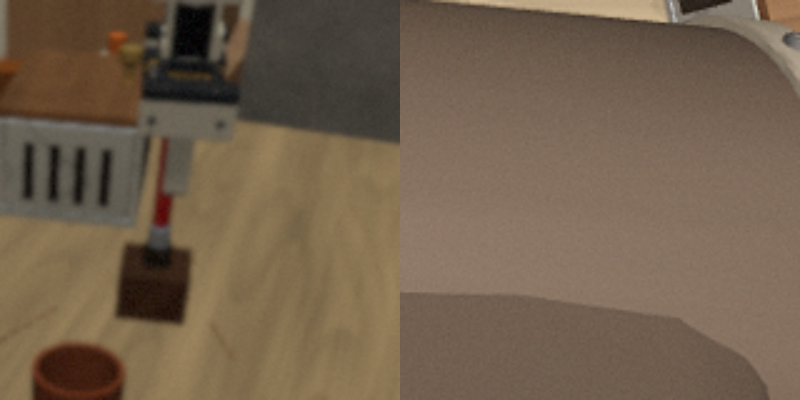

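The side view shows the handle between the jaws at about (165,160). The tool is roughly 4 mm off in x and y, so I'll correct that and close.

Request:
send_rows --commands '[[0,[0.017,0.017,0.012],[0,0,0]],[0,[0,0,0],[0,0,0]],[0,[0,0,0],[0,0,0]]]'

```text
clock: 2.9
tool_pos: [0.4835, -0.241, 0.157]
orientation: [179.6, 0.3, 103.4]
force: [-0.7, -0.1, 0.5]
opening: 0.0875
```

Request:
send_rows --commands '[[0,[-0.014,0.004,-0.02],[0,0,0]],[0,[0,0,0],[0,0,0]]]'

```text
clock: 3.1
tool_pos: [0.4802, -0.2398, 0.1526]
orientation: [179.5, 0.3, 103.4]
force: [0.1, 0.2, 0.2]
opening: 0.0879
```

Run:
```python
from plant import sensors,snapshot
for i in range(4):
    o=sensors.get_obs();print(o["tool_pos"],o["orientation"],o["qvel"].round(2));snapshot("side")
```

```text
[ 0.48023507 -0.23980496  0.15256935] [179.46908028   0.31657245 103.43869781] [ 0.04 -0.3   1.47  0.56 -0.41  0.15]
[ 0.48073184 -0.23999578  0.15300374] [179.43910841   0.34860102 103.45276443] [-0.08 -0.03  0.63  0.36 -0.1   0.02]
[ 0.48094247 -0.24008342  0.15314116] [179.42912636   0.35878833 103.45476674] [-0.15  0.19  0.38 -0.05 -0.15 -0.08]
[ 0.48102439 -0.24009026  0.15311714] [179.43139653   0.35688502 103.4551713 ] [-0.09  0.12  0.07 -0.01 -0.04 -0.03]
```

Request:
send_rows --commands '[[0.4,[0,0,0],[0.0008,-0.0015,0]],[0.7,[0,0,0],[0,0,0]],[1,[0,0,0],[0,0,0]],[1,[0,0,0],[0,0,0]],[1,[0,0,0],[0,0,0]],[1,[0,0,0],[0,0,0]],[1,[0,0,0],[0,0,0]],[1,[0,0,0],[0,0,0]]]'

```text
clock: 4.1
tool_pos: [0.4811, -0.2402, 0.153]
orientation: [178.8, 0.2, 103.4]
force: [0.3, 0.0, 0.9]
opening: 0.0294
```

Run:
```python
from plant import sensors,snapshot
import cv2
o=sensors.get_obs();print(o["tool_pos"],o["orientation"],o["force"],o["opening"])
cv2.imwrite("pics/g2.png",cv2.resize(snapshot("side")["color"][30:190,250:410],(500,500)))
```

```text
[ 0.48111761 -0.24020645  0.15301709] [178.80283915   0.18409934 103.44258906] [0.25887867 0.03129148 0.92653666] 0.029371117367541024
```

View pics/g2.png

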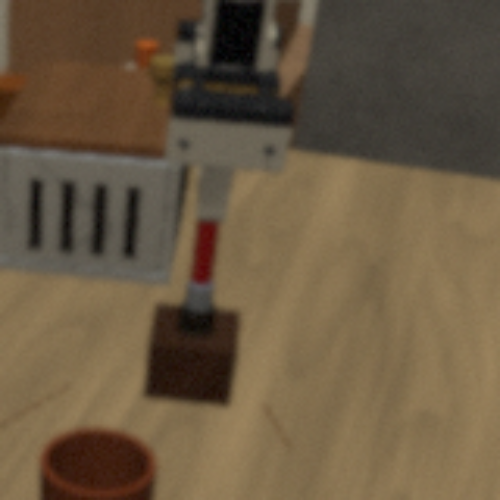

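Request:
send_rows --commands '[[1,[0,0,0],[-0.0008,0.0032,0]],[1,[0,0,0],[0,0,0]],[1,[0,0,0],[0,0,0]],[1,[0,0,0],[0,0,0]],[1,[0,0,0],[0,0,0]],[1,[0,0,0],[0,0,0]]]'

```text
clock: 4.75
tool_pos: [0.4813, -0.2403, 0.1532]
orientation: [-179.9, 0.2, 103.5]
force: [-0.5, -0.1, 1.4]
opening: 0.0174
```

Gripped: the opening is 17.4 mm, about the handle's width. Next I'll lift straight up 0.15 m.

Request:
send_rows --commands '[[1,[0,0,0.04],[0,0,0]],[1,[0,0,0.08],[0,0,0]],[1,[0,0,0.08],[0,0,0]],[1,[0,0,0.08],[0,0,0]],[1,[0,0,0.08],[0,0,0]],[1,[0,0,0.08],[0,0,0]],[1,[0,0,0.08],[0,0,0]],[1,[0,0,0.06],[0,0,0]],[1,[0,0,0],[0,0,0]],[1,[0,0,0],[0,0,0]]]'

```text
clock: 5.75
tool_pos: [0.4793, -0.2396, 0.308]
orientation: [180.0, 0.2, 103.4]
force: [1.0, -0.6, -1.1]
opening: 0.0176
```

Run:
```python
from plant import sensors,snapshot
import cv2
o=sensors.get_obs();print(o["tool_pos"],o["orientation"],o["force"],o["opening"])
cv2.imwrite("pics/g3.png",cv2.resize(snapshot("side")["color"][0:190,220:410],(500,500)))
```

```text
[ 0.47926968 -0.23961324  0.30799811] [1.79999399e+02 1.65123217e-01 1.03420648e+02] [ 1.04685571 -0.59851316 -1.14710348] 0.017629787810357546
```

View pics/g3.png

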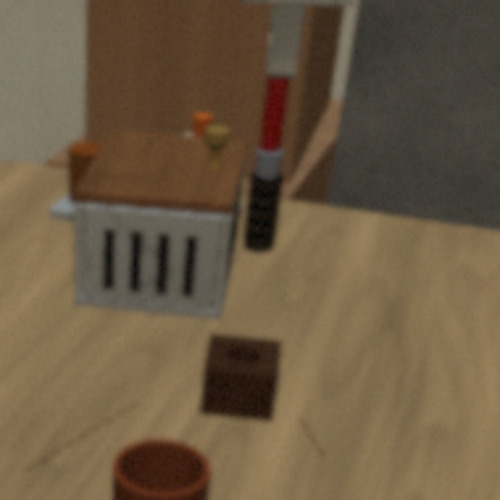

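The brush is out of the block and held straight, with its bristle end at about (262,245) in the crop. I'll carry it over the white pot.

Request:
send_rows --commands '[[1,[0.04,0.05,0],[0,0,0]],[1,[0.08,0.1,0],[0,0,0]],[1,[0.09,0.11,0],[0,0,0]],[1,[0.09,0.11,0],[0,0,0]],[1,[0.09,0.11,0],[0,0,0]],[1,[0.09,0.11,0],[0,0,0]],[1,[0.09,0.11,0],[0,0,0]],[1,[0.09,0.11,0],[0,0,0]],[1,[0.08,0.09,0],[0,0,0]],[1,[0.05,0.06,0],[0,0,0]],[1,[0,0,0],[0,0,0]],[1,[0,0,0],[0,0,0]]]'

```text
clock: 7.0
tool_pos: [0.6814, 0.0194, 0.2923]
orientation: [-178.8, -0.0, 103.4]
force: [-0.4, -0.0, -1.8]
opening: 0.0173
```

Run:
```python
from plant import sensors,snapshot
import cv2,pickle
o=sensors.get_obs();print(o["tool_pos"],o["orientation"],o["force"],o["opening"],o["joint_pos"].round(1))
s=snapshot("side");pickle.dump(s,open("s4.pkl","wb"))
cv2.imwrite("pics/g4.png",cv2.resize(s["color"][40:240,120:320],(600,600)))
```

```text
[0.68144946 0.0193953  0.29225347] [-1.78836086e+02 -2.02456989e-02  1.03372398e+02] [-0.44707161 -0.04332255 -1.80274637] 0.017317669427530227 [ 17.9  20.2   8.7  -0.1 -79.6 -94.5]
```

View pics/g4.png

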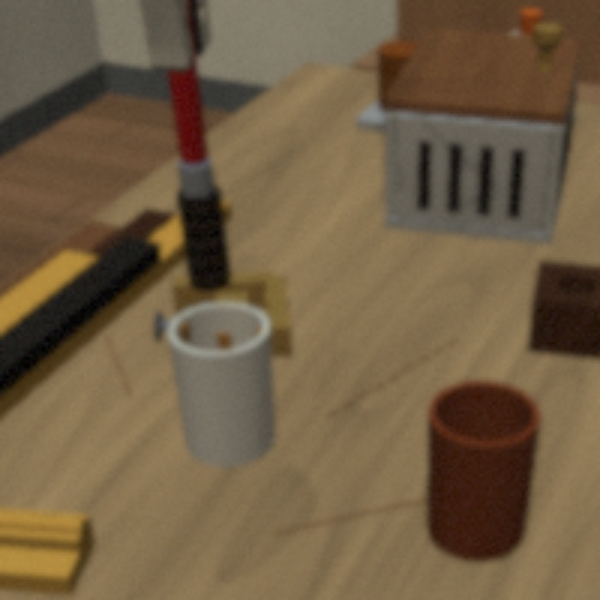

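Request:
send_rows --commands '[[1,[0.004,-0.03,0],[0.0008,-0.0032,0]],[1,[0,-0.02,0],[0,0,0]],[1,[0,0,0],[0,0,0]],[1,[0,0,0],[0,0,0]]]'

```text
clock: 7.45
tool_pos: [0.6808, 0.0034, 0.2927]
orientation: [179.9, -0.0, 103.2]
force: [-0.0, 0.8, -0.8]
opening: 0.0178
```

Run:
```python
from plant import sensors,snapshot
from h import *
import pickle
np.set_printoptions(precision=4,suppress=True)
o=sensors.get_obs();print(o["tool_pos"],o["orientation"],o["force"],o["opening"])
s=snapshot("side");P=cloud(s)
x=P.reshape(-1,3);m=(np.abs(x[:,0]-.68)<.05)&(np.abs(x[:,1])<.055)
for lo in np.arange(.10,.29,.015):
    q=x[m&(x[:,2]>lo)&(x[:,2]<lo+.015)]
    if len(q):print("%.3f"%lo,len(q),q.min(0),q.max(0),q.mean(0))
cv2.imwrite("pics/g5.png",cv2.resize(s["color"][40:240,120:320],(600,600)))
```

```text
[0.6808 0.0034 0.2927] [179.8604  -0.0415 103.2218] [-0.0139  0.7582 -0.8109] 0.017847254991689158
0.100 20 [ 0.6464 -0.0272  0.1   ] [0.7102 0.0409 0.101 ] [0.6771 0.0067 0.1003]
0.130 2 [0.6663 0.0081 0.1441] [0.6724 0.0138 0.1447] [0.6694 0.011  0.1444]
0.145 96 [ 0.6639 -0.0037  0.1452] [0.6916 0.0203 0.1598] [0.6737 0.013  0.1524]
0.160 91 [ 0.6642 -0.0033  0.1601] [0.6884 0.0217 0.1747] [0.6734 0.0142 0.1675]
0.175 104 [ 0.6638 -0.0006  0.1751] [0.6912 0.0198 0.1899] [0.6736 0.0141 0.1823]
0.190 105 [ 0.6638 -0.0021  0.1903] [0.6906 0.0202 0.2048] [0.6732 0.0137 0.1975]
0.205 101 [ 0.6647 -0.0062  0.2051] [0.6896 0.0201 0.2195] [0.6747 0.012  0.2114]
0.220 89 [ 0.668  -0.0047  0.2201] [0.6905 0.0179 0.2348] [0.6755 0.0106 0.2269]
0.235 76 [0.6699 0.0011 0.2351] [0.688  0.0149 0.2499] [0.676  0.0101 0.2426]
0.250 75 [0.6701 0.002  0.2503] [0.6879 0.0153 0.265 ] [0.6761 0.0105 0.2577]
0.265 80 [0.6697 0.0018 0.2651] [0.688  0.0151 0.2798] [0.676  0.0103 0.2724]
0.280 69 [ 0.6651 -0.0098  0.2802] [0.6858 0.0291 0.295 ] [0.6748 0.0117 0.2873]
```

View pics/g5.png

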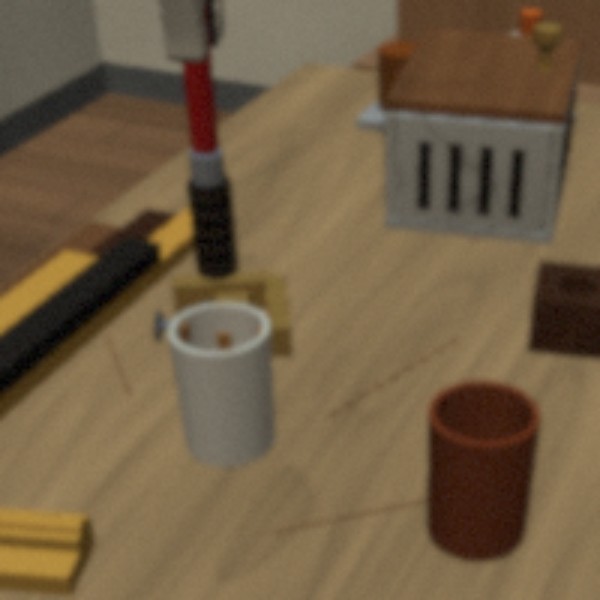

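The brush hangs vertical with its axis at about (0.680, 0.004) and its bristle end at z ≈ 0.145, which is TCP z minus 0.148. I'll go down.

Request:
send_rows --commands '[[1,[0.006,0.012,-0.05],[0,0,0]],[1,[0,0,-0.06],[0,0,0]],[1,[0,0,-0.06],[0,0,0]],[1,[0,0,-0.06],[0,0,0]],[1,[0,0,-0.06],[0,0,0]],[1,[0,0,-0.06],[0,0,0]],[1,[0,0,0],[0,0,0]]]'

```text
clock: 8.2
tool_pos: [0.6814, 0.0075, 0.1978]
orientation: [179.9, -0.1, 103.2]
force: [-0.4, 0.5, -0.4]
opening: 0.0174
```

Request:
send_rows --commands '[[1,[0.003,-0.004,-0.05],[0,0,0]],[1,[0,0,-0.05],[0,0,0]],[1,[0,0,-0.04],[0,0,0]],[1,[0,0,0],[0,0,0]],[1,[0,0,0],[0,0,0]],[1,[0,0,0],[0,0,0]]]'

```text
clock: 8.8
tool_pos: [0.6828, 0.0068, 0.1603]
orientation: [179.8, -0.1, 103.2]
force: [-0.8, 0.4, -0.9]
opening: 0.0178
```

Request:
send_rows --commands '[[1,[0,0,-0.016],[0,0,0]],[1,[0,0,0],[0,0,0]],[1,[0,0,0],[0,0,0]],[1,[0,0,0],[0,0,0]]]'

```text
clock: 9.2
tool_pos: [0.6836, 0.0069, 0.1576]
orientation: [179.7, -0.1, 103.2]
force: [-0.0, 0.3, -1.1]
opening: 0.0173
```

Run:
```python
from plant import sensors,snapshot
import cv2
o=sensors.get_obs();print(o["tool_pos"],o["orientation"],o["force"],o["opening"])
cv2.imwrite("pics/g6.png",cv2.resize(snapshot("side")["color"][40:240,120:320],(600,600)))
```

```text
[0.68357733 0.00687302 0.15764748] [ 1.79671906e+02 -9.27728851e-02  1.03187282e+02] [-0.02880232  0.33122781 -1.0913967 ] 0.017303402626167596
```

View pics/g6.png

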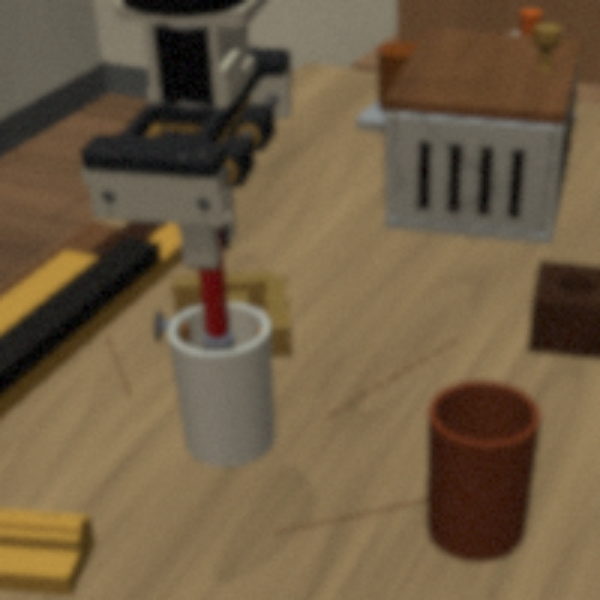

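The brush is centred and down in the pot, with the rim crossing the handle at about (215,335), and the pot hasn't moved. Bristle end ≈ 10 mm. I'll draw it up about 72 mm.

Request:
send_rows --commands '[[1,[-0.003,0,0.05],[0,0,0]],[1,[0,0,0.06],[0,0,0]],[1,[0,0,0.06],[0,0,0]],[1,[0,0,0.06],[0,0,0]],[1,[0,0,0.05],[0,0,0]],[1,[0,0,0],[0,0,0]],[1,[0,0,0],[0,0,0]],[1,[0,0,0],[0,0,0]]]'

```text
clock: 10.05
tool_pos: [0.6828, 0.0067, 0.2353]
orientation: [179.5, -0.1, 103.2]
force: [-0.3, 0.3, -1.1]
opening: 0.0173
```

Request:
send_rows --commands '[[1,[0,0,-0.04],[-0.0003,0.0014,0]],[1,[0,0,-0.06],[0,0,0]],[1,[0,0,-0.06],[0,0,0]],[1,[0,0,-0.06],[0,0,0]],[1,[0,0,-0.05],[0,0,0]],[1,[0,0,-0.03],[0,0,0]],[1,[0,0,0],[0,0,0]],[1,[0,0,0],[0,0,0]],[1,[0,0,0],[0,0,0]]]'

```text
clock: 10.95
tool_pos: [0.6832, 0.006, 0.1534]
orientation: [-179.7, 0.1, 103.3]
force: [0.2, -0.5, 2.7]
opening: 0.0176
```

Request:
send_rows --commands '[[1,[0,0,0],[0,0,0]],[1,[0,0,0.05],[0,0,0]],[1,[0,0,0.06],[0,0,0]],[1,[0,0,0.06],[0,0,0]],[1,[0,0,0.06],[0,0,0]],[1,[0,0,0.06],[0,0,0]],[1,[0,0,0],[0,0,0]],[1,[0,0,0],[0,0,0]],[1,[0,0,0],[0,0,0]]]'

```text
clock: 11.85
tool_pos: [0.6813, 0.0058, 0.2288]
orientation: [-179.5, 0.0, 103.2]
force: [-0.6, -0.3, -0.8]
opening: 0.0175
```

Run:
```python
from plant import sensors,snapshot
import cv2
o=sensors.get_obs();print(o["tool_pos"],o["orientation"],o["force"],o["opening"])
cv2.imwrite("pics/g7.png",cv2.resize(snapshot("side")["color"][40:240,120:320],(600,600)))
```

```text
[0.68133327 0.00576311 0.22877553] [-1.79505043e+02  6.31126628e-03  1.03238650e+02] [-0.60002598 -0.31735109 -0.83064261] 0.01749810095352133
```

View pics/g7.png

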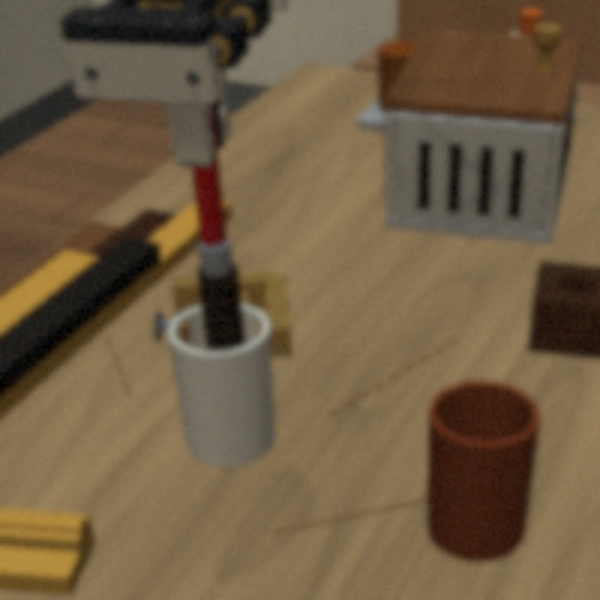

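The bristles are drawn up and end just below the rim, at about (222,345) in the crop, near z ≈ 0.081. The pot hasn't moved. Now I'll lower it to the floor for good.

Request:
send_rows --commands '[[1,[0.003,0,-0.04],[0.0003,-0.0012,0]],[1,[0,0,-0.06],[0,0,0]],[1,[0,0,-0.06],[0,0,0]],[1,[0,0,-0.06],[0,0,0]],[1,[0,0,-0.04],[0,0,0]],[1,[0,0,-0.02],[0,0,0]],[1,[0,0,0],[0,0,0]],[1,[0,0,0],[0,0,0]],[1,[0,0,0],[0,0,0]]]'

```text
clock: 12.8
tool_pos: [0.6814, 0.0053, 0.1535]
orientation: [-179.8, 0.1, 103.3]
force: [-0.4, -0.5, -1.1]
opening: 0.0179
```

Request:
send_rows --commands '[[1,[0,0,-0.006],[0,0,0]],[1,[0,0,0],[0,0,0]],[1,[0,0,0],[0,0,0]]]'

```text
clock: 13.1
tool_pos: [0.6822, 0.0053, 0.1538]
orientation: [-179.9, 0.1, 103.3]
force: [-0.3, 0.1, -1.5]
opening: 0.0173
```

Request:
send_rows --commands '[[1,[0,0,-0.012],[0,0,0]],[1,[0,0,0],[0,0,0]],[1,[0,0,0],[0,0,0]]]'

```text
clock: 13.4
tool_pos: [0.684, 0.0052, 0.1539]
orientation: [179.8, 0.2, 103.3]
force: [0.1, -0.6, -1.0]
opening: 0.0173
```

Request:
send_rows --commands '[[1,[-0.006,0.003,-0.012],[0,0,0]],[1,[0,0,-0.012],[0,0,0]],[1,[0,0,0],[0,0,0]],[1,[0,0,0],[0,0,0]]]'

```text
clock: 13.8
tool_pos: [0.6855, 0.0055, 0.1536]
orientation: [179.3, 0.3, 103.4]
force: [0.9, 0.4, -1.0]
opening: 0.0175
```

Request:
send_rows --commands '[[1,[-0.01,0,0],[-0.0005,0.0019,0]],[1,[0,0,0],[0,0,0]],[1,[0,0,0],[0,0,0]]]'

```text
clock: 14.1
tool_pos: [0.6834, 0.0056, 0.1533]
orientation: [-179.9, 0.4, 103.5]
force: [0.0, 1.1, 2.2]
opening: 0.0177
```

Run:
```python
from plant import sensors,snapshot
import cv2
o=sensors.get_obs();print(o["tool_pos"],o["orientation"],o["force"],o["moment"],o["opening"])
cv2.imwrite("pics/g8.png",cv2.resize(snapshot("side")["color"][40:240,120:320],(600,600)))
```

```text
[0.68336426 0.00558549 0.15330089] [-179.91526808    0.38250613  103.45519525] [0.03631588 1.13016651 2.21700011] [ 0.09565698  0.04208339 -0.05785686] 0.017655633844380722
```

View pics/g8.png

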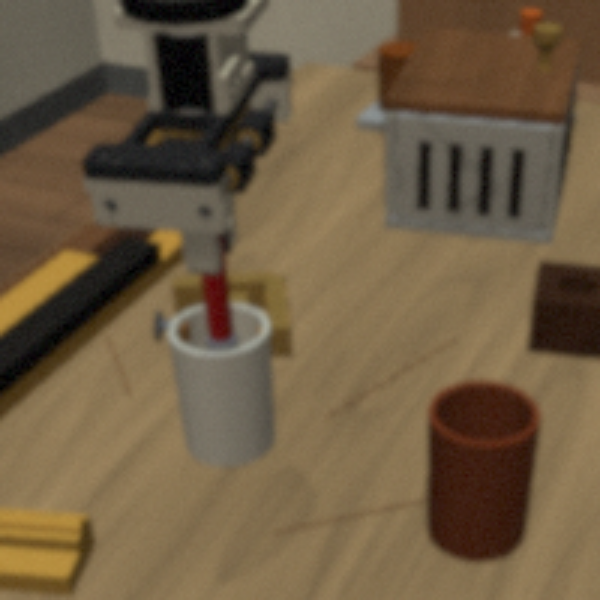

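The force reads +2.2 N in z and the brush is upright, so it's on the floor, with the handle at (218,310). I'll open slowly.

Request:
send_rows --commands '[[0.75,[0,0,0],[0,0,0]],[0.72,[0,0,0],[0,0,0]],[0.68,[0,0,0],[0,0,0]],[0.6,[0,0,0],[0,0,0]],[0.45,[0,0,0],[0,0,0]],[0.3,[0,0,0],[0,0,0]],[0.1,[0,0,0],[0,0,0]],[0,[0,0,0],[0,0,0]],[0,[0,0,0],[0,0,0]],[0,[0,0,0],[0,0,0]],[0,[0,0,0],[0,0,0]],[0,[0,0,0],[0,0,0]]]'

```text
clock: 15.35
tool_pos: [0.6819, 0.0054, 0.1513]
orientation: [-179.7, 0.3, 103.4]
force: [0.1, -0.7, -0.4]
opening: 0.0868
```

Run:
```python
from plant import sensors,snapshot
import cv2
o=sensors.get_obs();print(o["tool_pos"],o["orientation"],o["force"],o["opening"])
cv2.imwrite("pics/g9.png",cv2.resize(snapshot("side")["color"][40:240,120:320],(600,600)))
```

```text
[0.68185575 0.00539137 0.15131698] [-179.69435315    0.34591226  103.42363835] [ 0.0530292  -0.68079033 -0.40022342] 0.08680294392522482
```

View pics/g9.png

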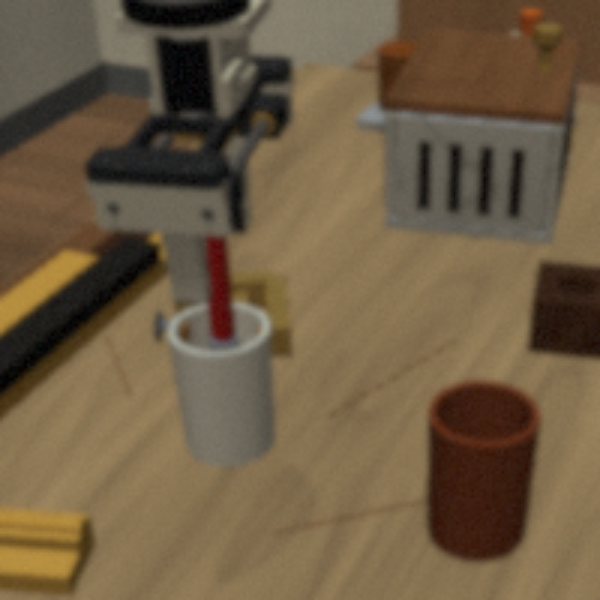

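The brush stands free and upright at (220,290) between the open fingers. I'll raise the hand straight up.

Request:
send_rows --commands '[[0,[0,0,0.04],[0,0,0]],[0,[0,0,0.06],[0,0,0]],[0,[0,0,0.06],[0,0,0]],[0,[0,0,0.08],[0,0,0]],[0,[0,0,0.08],[0,0,0]],[0,[0,0,0.08],[0,0,0]],[0,[0,0,0.08],[0,0,0]],[0,[0,0,0.08],[0,0,0]],[0,[0,0,0.04],[0,0,0]],[0,[0,0,0],[0,0,0]],[0,[0,0,0],[0,0,0]],[0,[0,0,0],[0,0,0]]]'

```text
clock: 16.6
tool_pos: [0.6806, 0.0047, 0.3129]
orientation: [-179.8, 0.4, 103.4]
force: [0.7, 0.6, -0.2]
opening: 0.0878
```

Run:
```python
from plant import sensors,snapshot
from h import *
np.set_printoptions(precision=4,suppress=True)
o=sensors.get_obs();print(o["clock"],o["tool_pos"],o["force"],o["opening"],o["qvel"].round(2))
s=snapshot("side");P=cloud(s)
cv2.imwrite("pics/g10.png",cv2.resize(s["color"],(800,600)))
x=P.reshape(-1,3);m=(np.abs(x[:,0]-.68)<.05)&(np.abs(x[:,1])<.055)
for lo in np.arange(.095,.25,.015):
    q=x[m&(x[:,2]>lo)&(x[:,2]<lo+.015)]
    if len(q):print("%.3f"%lo,len(q),q.min(0),q.max(0),q.mean(0))
```

```text
16.6 [0.6806 0.0047 0.3129] [ 0.6604  0.6343 -0.2097] 0.08775157170434013 [ 0.03  0.37 -0.74 -0.37  0.28  0.1 ]
0.095 244 [ 0.6455 -0.0283  0.095 ] [0.7158 0.0433 0.1099] [0.678  0.0126 0.0993]
0.110 53 [0.6704 0.0016 0.1102] [0.6867 0.0142 0.1248] [0.6761 0.0097 0.1175]
0.125 54 [0.6706 0.001  0.125 ] [0.6881 0.0146 0.1394] [0.6763 0.0103 0.1323]
0.140 58 [0.6703 0.0017 0.1401] [0.6858 0.0153 0.1546] [0.676  0.0103 0.1474]
0.155 60 [0.6702 0.0017 0.1552] [0.6871 0.0154 0.17  ] [0.676  0.0114 0.1627]
0.170 60 [0.6696 0.0019 0.1701] [0.6878 0.0158 0.1847] [0.676  0.0114 0.1773]
0.185 63 [ 0.6701 -0.002   0.1851] [0.6867 0.0152 0.1954] [0.6768 0.0097 0.1911]
```

View pics/g10.png

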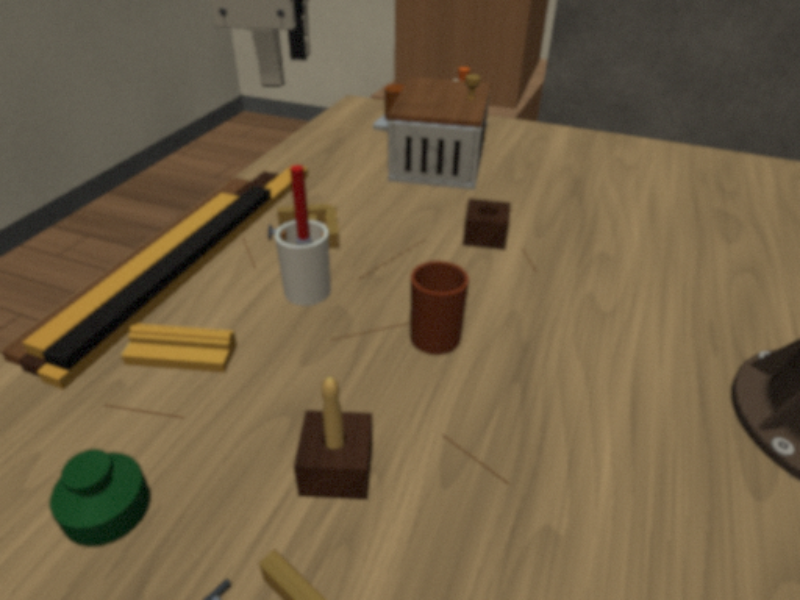

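The brush stands upright and centred in the white pot at (300,200), with its top at z ≈ 0.196. The brown pot, the stick and the white pot haven't moved, and the hand is clear.

```bash
python3 -c "
from plant import order
print(order.close_job())"
```

```text
the job is handed in; nothing more can be done
None
```

The brush is out of its block, the white pot has been scrubbed twice, and the brush is standing by itself on the pot's floor. I handed the job in at about 16.7 s; no verdict was reported.

- **Scrubbing:** the bristle end, worked out from the tool height, reached about 10 mm above the pot's underside on the first push, then about 87 mm up. The second push reached about 6 mm, touching the floor, then about 81 mm up.
- **Final state:** in the last side picture the brush is upright with its axis at about x 0.680, y 0.004. Its top is at about z 0.196, which matches it standing on the pot floor. The white pot, brown pot and stick look to be in their starting places. The hand is open and about 115 mm above the brush.
- **Checks that disagreed:** during the last lowering the force reading showed no contact for several small steps. It rose to +2.2 N only after I corrected a slight tilt, and then I let go. The tool also drifted 1 to 4 mm and up to about 1° between small steps; I corrected it where needed.
- **Not checked:** I did not take a top view at the end.

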